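Set out the microscope objectives in order of height

ROBOT

A 6-joint arm with a two-finger parallel gripper is mounted at the origin on the work surface. World frame = base frame: x ahead of the robot, y to its left, z up, the work surface at z = 0. Lengths are in mm, angles in rad, forces in N, time in s.
With the tool pointing down it reaches from about 300 to 875 mm from the base axis. Payload 4.2 kg.
Tool frame: the origin (TCP) lies between the finger pads; the fingertips stand tip_extent ahead of it and the grasp point (between the pads) is the TCP (tip_extent is the distance from the TCP to the fingertips, in mm); y points along the fingers, z is the direction in which the jaws open and shut, and the axes are right-handed (so a half turn about y gives the same grasp; the last joint's range is limited). The gripper opens to 85 mm and grips with 20 to 120 N. Pads are 22 mm wide; open, the fingers measure 114 mm over their backs; the gripper's body (76 mm by 85 mm) begins 54 mm behind the grasp point. The pads swing forward as they close: fully open they stand 13 mm farther back than shut.
Start: joints at [-1.243, 0.32, 1.565, -0, 1.257, -0.02], TCP at [195.98, -540.584, 250.338] pointing down, gripper open.
Joint ranges: [-3.11, 3.11], [-0.84, 2.01], [0.21, 2.61], [-1.34, 4.49], [0.05, 2.63], [-2.56, 2.56]. Speed limits (rad/s): [2.57, 2.57, 3.14, 3.14, 3.14, 3.14].

INTERFACE

Orientations are given as a unit quaternion [w, x, y, z].
In Python, from rig import * gives the robot as it stands. The module is installed in compiled form; this text tells all that it offers.
- The arm moves only by the tool servo_tool, never from a script. Its arguments are lists of equal length, an entry for each row: "xyz": the shift along the tool's x, y, z in mm, a list of three; "angular": the turn, a rotation vector about the tool's x, y, z in rad, a list of three; "hand": the opening, from 0 (shut) to 1 (fully open). In form: {"xyz": [[tx, ty, tz], ...], "angular": [[rx, ry, rz], ...], "hand": [hand, ...]}. A call has 1 to 5 rows; each row shifts and turns the commanded pose from where the row before left it, along the tool's axes as they then stand; what a row does not reach is not made up. A row lasts 1/8 s, in which the tool goes at most 62.5 mm and 10.7 degrees, less where a joint would pass 70% of its speed; a pose out of reach is approached as far as the arm can. A call with a gripper value outside its range is refused whole. The fingers move at their own pace and stop on an object; "force" is the grip in N (left out, the last holds). Time passes only in rows, so rows that do not move let the fingers close. It gives the time, the measured TCP pose, the force and the opening at its end, in the units of the state.
- state(): the state, without advancing time (a new reading comes with each control period).
- read_camera(name): name is "scene" or "top"; returns a dict with "pixels" (480x640x3 uint8, red, green, blue), "fovy" (degrees; the focal length in pixels is half the picture's height over the tangent of half this angle, whatever the lens; pixels are square), "cx", "cy" (the principal point, pixels), "R" (3x3) and "t" (3): a world point X has camera coordinates R X + t. Camera axes: x right, y down, z forward; pixel columns grow to the right and rows downward; lengths in mm; the calibration is good to about 2 mm. A picture is of the moment at which its call begins. There is no depth.
- sign_off(): hands the job in, once; it reports no verdict.
The state is a dict: "clock": time; "q": joint angles; "joint_vel": joint speeds; "joint_torque": joint torques, N m; "ee_pos": TCP position; "tool_rot": TCP orientation; "ft_force": force on the tool from outside, world axes, zero at the start; "ft_torque": the same for the moment, N m; "grip_width": finger opening in mm.
Only numpy, scipy, OpenCV 4.12 (cv2) and the standard library are available. Lean on these libraries where they do the work, as an engineer would, in place of code of your own. Each camera call takes 0.05 s, during which the arm holds its last target.

TASK

Get the four microscope objectives ready for fitting: stand them upright on the four marks of the rail, one centred on each mark, in order of height, with the shortest next to the teal end stop and the tallest next to the grey one. They are delicate optics, so do not tip them over or drop them, and leave them all standing released.

Things in the scene. Friction and masses are not known exactly. Their poses are not given: they have to be found in the camera images.
- red_objective (a point): Microscope objective with a red band and red cone at its top, the shortest of the four: 40 mm tall overall, loose, standing upright lens up on the bench. Grey base cap 34 mm in diameter and 8 mm high, then a straight black barrel 32 mm in diameter from 8 to 28 mm above the underside (grip here), then the red cone and a 14 mm black nose. About 100 g. This point is on its axis, half-way up (20 mm above its underside); z points up the axis.
- yellow_objective (a point): Microscope objective with a yellow band and yellow cone at its top, the second shortest of the four: 54 mm tall overall, loose, standing upright lens up on the bench. Grey base cap 34 mm in diameter and 8 mm high, then a straight black barrel 32 mm in diameter from 8 to 42 mm above the underside (grip here), then the yellow cone and a 14 mm black nose. About 130 g. This point is on its axis, half-way up (27 mm above its underside); z points up the axis.
- blue_objective (a point): Microscope objective with a blue band and blue cone at its top, the second tallest of the four: 68 mm tall overall, loose, standing upright lens up on the bench. Grey base cap 34 mm in diameter and 8 mm high, then a straight black barrel 32 mm in diameter from 8 to 56 mm above the underside (grip here), then the blue cone and a 14 mm black nose. About 160 g. This point is on its axis, half-way up (34 mm above its underside); z points up the axis.
- white_objective (a point): Microscope objective with a white band and white cone at its top, the tallest of the four: 82 mm tall overall, loose, standing upright lens up on the bench. Grey base cap 34 mm in diameter and 8 mm high, then a straight black barrel 32 mm in diameter from 8 to 70 mm above the underside (grip here), then the white cone and a 14 mm black nose. About 190 g. This point is on its axis, half-way up (41 mm above its underside); z points up the axis.
- mark_a: Round flat white mark, 44 mm in diameter with a black edge and centre dot, left-most (+y end) of the row of four as seen from the robot, painted on the fixed flat aluminium rail (70 x 380 mm, top 12 mm above the bench). Origin: centre of the mark, on the rail's top; x points across the rail (away from the robot), y along the rail (to the left). Marks are 75 mm apart.
- mark_b: Round flat white mark, 44 mm in diameter with a black edge and centre dot, second from the left of the row of four as seen from the robot, painted on the fixed flat aluminium rail (70 x 380 mm, top 12 mm above the bench). Origin: centre of the mark, on the rail's top; x points across the rail (away from the robot), y along the rail (to the left). Marks are 75 mm apart.
- mark_c: Round flat white mark, 44 mm in diameter with a black edge and centre dot, third from the left of the row of four as seen from the robot, painted on the fixed flat aluminium rail (70 x 380 mm, top 12 mm above the bench). Origin: centre of the mark, on the rail's top; x points across the rail (away from the robot), y along the rail (to the left). Marks are 75 mm apart.
- mark_d: Round flat white mark, 44 mm in diameter with a black edge and centre dot, right-most (-y end) of the row of four as seen from the robot, painted on the fixed flat aluminium rail (70 x 380 mm, top 12 mm above the bench). Origin: centre of the mark, on the rail's top; x points across the rail (away from the robot), y along the rail (to the left). Marks are 75 mm apart.
- stop_teal: Teal block fixed on one end of the rail, 60 mm across the rail, 20 mm along it, 20 mm high, its centre 62.5 mm beyond the nearest mark's centre. It may be at the left or at the right end; a grey block of the same size is at the other end. Origin: centre of its underside, on the rail's top.

How it is judged:
By the outcome, as a careful person would: the job done as asked, in the order asked, and still so for the second after the job is handed in, with the robot touching nothing.
It also fails if it takes over 112 s, if anything falls off the work surface, if the arm or the gripper's body presses on something with over 40 N, if the wrist force passes 120 N, or if a joint passes its speed limit or range.

## Working session

There is one attempt and no reset: what is moved stays moved. The work goes in short steps, Python scripts to look and compute and a tool call to move; the robot and the scene stay as the last step left them, time stands still between calls to the robot, and variables do not carry over. Pictures are saved under pics/ and viewed, and the job is handed in when it is done.

Besides the shell and the picture viewer there is one more tool, called as name(argument=value, ...), one argument or row to a line, values as JSON. servo_tool: Moves the arm, as the interface text tells. Its arguments: {"type":"object","properties":{"xyz":{"type":"array","items":{"type":"array","items":{"type":"number"}}},"angular":{"type":"array","items":{"type":"array","items":{"type":"number"}}},"hand":{"type":"array","items":{"type":"number"}},"force":{"type":"number"}},"required":["xyz","angular","hand"]}

```bash
mkdir -p pics; ls
python3 - <<'E'
from rig import *
import cv2,numpy as np,pickle
s=state();print(s)
d={}
for n in("scene","top"):
    c=read_camera(n);d[n]=c
    cv2.imwrite(f"pics/{n}0.png",c["pixels"][:,:,::-1]);print(n,c["fovy"],c["cx"],c["cy"],c["R"],c["t"])
pickle.dump(d,open("cam0.pkl","wb"))
E
```

```text
pics
{'clock': 0.0, 'q': array([-1.24300859e+00,  3.20276279e-01,  1.56573031e+00, -4.01995553e-05,
        1.25739488e+00, -1.99813395e-02]), 'joint_vel': array([ 1.54719349e-04, -7.25349846e-04,  1.57987169e-05,  1.83300064e-03,
       -1.49925501e-03,  9.06969762e-04]), 'joint_torque': array([-1.48379484e-03, -4.15530753e+01, -2.34163982e+01,  1.05850074e-05,
        8.27762444e-03, -3.50424202e-06]), 'ee_pos': array([ 195.80998283, -540.13434761,  249.47130107]), 'tool_rot': array([ 0.12222915, -0.12245193,  0.69707254, -0.69581278]), 'ft_force': array([ 0.1773388 ,  0.54696908, -0.48088647]), 'ft_torque': array([ 0.03033302, -0.02937602, -0.03696834]), 'grip_width': 85.53516052481247}
scene 46.31421962750623 326.5818791656271 240.23073948617406 [[ 0.82202326  0.56926467 -0.01467948]
 [ 0.3804045  -0.5681252  -0.72974391]
 [-0.42375721  0.59428233 -0.68356297]] [-471.33620153 -171.5379215  1503.30616481]
top 42.44718619985683 315.907757675997 248.5006934287779 [[-8.37687391e-05 -9.99972644e-01 -7.39623311e-03]
 [-9.80222053e-01  1.54583007e-03 -1.97894765e-01]
 [ 1.97900785e-01  7.23337340e-03 -9.80195367e-01]] [ 28.07831162 572.43051044 998.76068124]
```

View pics/scene0.png

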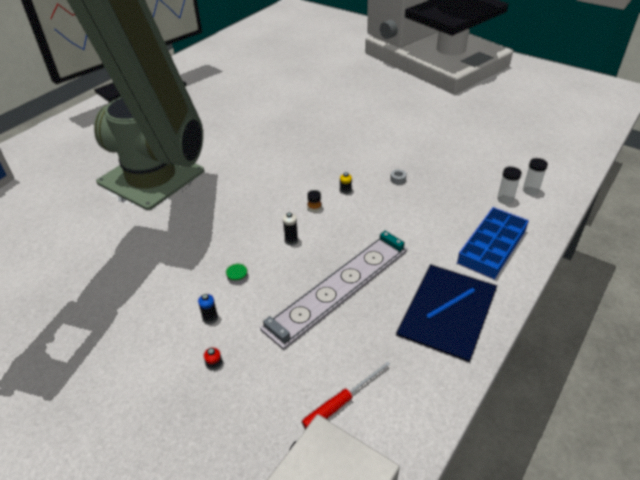

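View pics/top0.png

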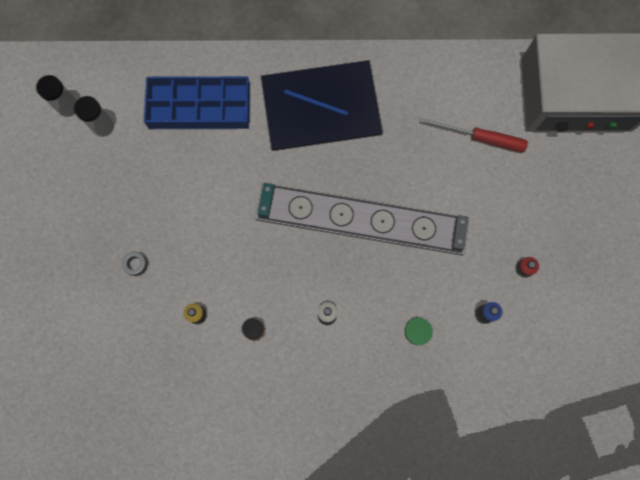

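The rail lies at about (260..467, 185..250) in the top view, with the teal stop at the left (265,200), so red goes on a, yellow on b, blue on c and white on d. Objective noses are near yellow (191,312), white (327,311), blue (494,311) and red (531,265). The black object at (253,328) and the green disc are distractors. Next I'll enlarge crops to measure.

Run:
```python
import cv2,numpy as np,pickle
d=pickle.load(open("cam0.pkl","rb"));im=d["top"]["pixels"][:,:,::-1]
def crop(x,y,w,h,k): return cv2.resize(im[y:y+h,x:x+w],None,fx=k,fy=k,interpolation=cv2.INTER_CUBIC)
a=[crop(x,y,40,40,10)[:300,:400] if 0 else crop(x,y,40,40,7) for x,y in((172,290),(307,292),(470,292),(508,246))]
cv2.imwrite("pics/obj.png",np.vstack([np.hstack(a[:2]),np.hstack(a[2:])]))
cv2.imwrite("pics/rail.png",crop(255,175,215,80,3.7 and 3))
im=d["scene"]["pixels"][:,:,::-1]
a=[crop(x,y,40,40,7) for x,y in((326,165),(270,206),(188,288),(193,338))]
cv2.imwrite("pics/objs.png",np.vstack([np.hstack(a[:2]),np.hstack(a[2:])]))
```

```text
(no output)
```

View pics/obj.png

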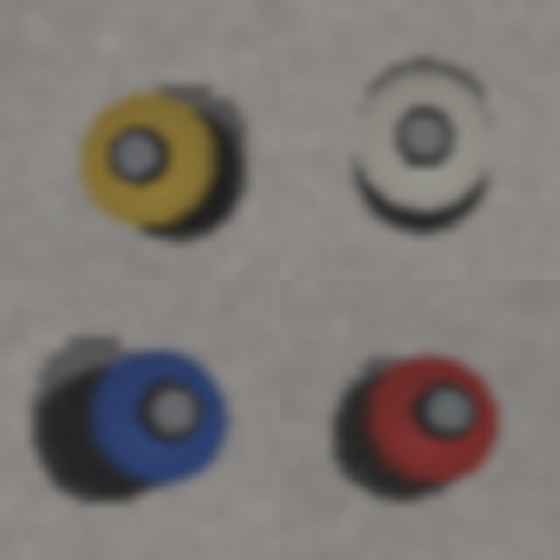

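View pics/rail.png

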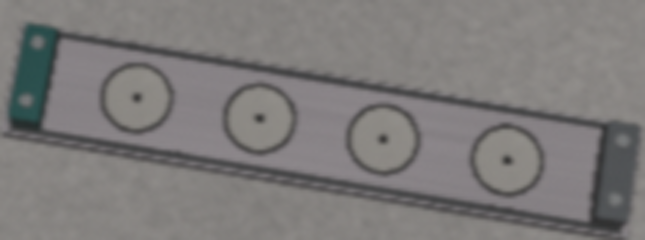

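View pics/objs.png

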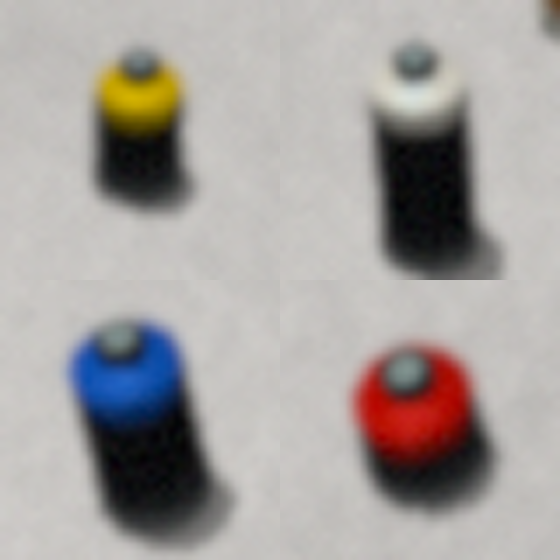

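```bash
cat > h.py <<'E'
import numpy as np,pickle
def ray(c,u,v,z):
    f=240/np.tan(np.radians(c["fovy"]/2)); R=np.array(c["R"]);t=np.array(c["t"])
    o=-R.T@t; dd=R.T@np.array([(u-c["cx"])/f,(v-c["cy"])/f,1]); return o+dd*(z-o[2])/dd[2]
E
python3 - <<'E'
from h import *
np.set_printoptions(precision=1,suppress=True)
d=pickle.load(open("cam0.pkl","rb"));T=d["top"];S=d["scene"]
for n,h,a,b in(("y",54,(191.1,311.6),(345.4,173.7)),("w",82,(327.3,311),(288.8,214.4)),("b",68,(494.1,310.1),(204.8,296.1)),("r",40,(531.1,264.1),(210.5,350.8))):
    print(n,ray(T,*a,h),ray(S,*b,h))
m=[ray(T,255+x/3-.33,175+y/3-.33,12) for x,y in((137,98),(260,118.5),(383,139.5),(507.5,160.5))]
for p in m:print(p)
print([np.linalg.norm(m[i+1]-m[i]) for i in range(3)], np.arctan2(*(m[0]-m[3])[:2]))
for p in ((373.5,258),(350.7,275.5),(326,294.6),(300,315)):print(ray(S,*p,12))
E
```

```text
y [465.2 237.6  54. ] [468.3 236.2  54. ]
w [463.2   8.8  82. ] [467.2   7.1  82. ]
b [ 465.9 -267.3   68. ] [ 469.6 -267.4   68. ]
r [ 547.9 -343.3   40. ] [ 551.3 -344.2   40. ]
[657.6  56.1  12. ]
[644.7 -17.9  12. ]
[631.6 -91.5  12. ]
[ 618.5 -165.6   12. ]
[np.float64(75.13008865668874), np.float64(74.76314992606578), np.float64(75.22608733886736)] 0.17455509402618807
[661.7  56.1  12. ]
[648.6 -16.9  12. ]
[635.5 -91.6  12. ]
[ 623.1 -165.8   12. ]
```

```bash
cat >> h.py <<'E'
from scipy.spatial.transform import Rotation as Ro
TH=-0.1746
ex=np.array([np.cos(TH),np.sin(TH),0]);ey=np.array([-np.sin(TH),np.cos(TH),0])
def go(p,sgn=None):
    from rig import state
    s=state();R=Ro.from_quat(np.roll(s["tool_rot"],-1)).as_matrix();e=s["ee_pos"]
    best=None
    for g in(1,-1):
        z=g*ex;y=np.array([0,0,-1.]);x=np.cross(y,z);G=np.stack([x,y,z],1)
        rv=Ro.from_matrix(R.T@G).as_rotvec()
        if best is None or (np.linalg.norm(rv)<np.linalg.norm(best[0])): best=(rv,G)
    dw=np.array(p)-e
    np.set_printoptions(precision=4,suppress=True)
    print("t",s["clock"],"ee",e,"F",s["ft_force"],"w",s["grip_width"],"rv",best[0],"shift in goal axes",best[1].T@dw,"cur axes",R.T@dw,"q",s["q"])
    return R,best
E
python3 - <<'E'
from h import *
print(go([549.6,-343.7,150]))
E
```

```text
t 0.1 ee [ 195.8664 -540.2041  249.5754] F [ 0.1475 -1.0257 -0.0757] w 85.6429739372276 rv [ 0.0014 -1.0483 -0.0009] shift in goal axes [-254.965    99.5754  314.2199] cur axes [-399.5274   99.6941  -63.996 ] q [-1.243   0.3202  1.5655  0.      1.2574 -0.0201]
(array([[-0.9401, -0.0005,  0.3409],
       [-0.3409,  0.0015, -0.9401],
       [-0.    , -1.    , -0.0015]]), (array([ 0.0014, -1.0483, -0.0009]), array([[-0.1737,  0.    ,  0.9848],
       [-0.9848,  0.    , -0.1737],
       [-0.    , -1.    ,  0.    ]])))
```

servo_tool(
  xyz=[
    [0,10,0],
    [0,10,0],
    [0,10,0],
    [0,10,0],
    [0,10,0],
  ],
  angular=[
    [0,-0.175,0],
    [0,-0.175,0],
    [0,-0.175,0],
    [0,-0.175,0],
    [0,-0.175,0],
  ],
  hand=[1,1,1,1,1],
)

```text
clock: 0.72
ee_pos: [195.9, -540.3, 199.5]
tool_rot: [0.408, -0.407, 0.578, -0.578]
ft_force: [0.4, -0.0, -0.4]
grip_width: 85.5
```

servo_tool(
  xyz=[
    [0,0,0],
    [-50,0,60],
    [-50,0,60],
    [-50,0,60],
    [-50,0,60],
  ],
  angular=[
    [0,-0.173,0],
    [0,0,0],
    [0,0,0],
    [0,0,0],
    [0,0,0],
  ],
  hand=[0.7,0.7,0.7,0.7,0.7],
)

```text
clock: 1.35
ee_pos: [414.4, -415.2, 200.0]
tool_rot: [0.454, -0.454, 0.542, -0.542]
ft_force: [0.4, -0.4, 0.2]
grip_width: 60.1
```

Run:
```python
from h import *
go([549.6,-343.7,150])
```

```text
t 1.35 ee [ 414.3615 -415.1718  199.9986] F [ 0.4207 -0.365   0.2215] w 60.106075045369195 rv [ 0.0004 -0.0006 -0.0001] shift in goal axes [-93.878   49.9986 120.7667] cur axes [-93.9448  49.96   120.7307] q [-0.8059  0.3729  1.6154 -0.0002  1.1537 -0.6306]
```

servo_tool(
  xyz=[
    [-30,15,40],
    [-34,20,41],
    [-30,20,40],
    [0,15,0],
    [0,0,0],
  ],
  angular=[
    [0,0,0],
    [0,0,0],
    [0,0,0],
    [0,0,0],
    [0,0,0],
  ],
  hand=[0.7,0.7,0.7,0.7,0.7],
)

```text
clock: 1.98
ee_pos: [547.2, -344.3, 128.4]
tool_rot: [0.454, -0.455, 0.543, -0.54]
ft_force: [-0.1, -0.0, -0.0]
grip_width: 59.9
```

```bash
cat > look.py <<'E'
import sys,cv2
from h import *
from rig import *
# name cam x y w h k out
cam,out=sys.argv[1],sys.argv[2];x,y,w,h=map(int,sys.argv[3:7]);k=float(sys.argv[7])
c=read_camera(cam);pickle.dump(c,open("last_%s.pkl"%cam,"wb"))
cv2.imwrite("pics/"+out+".png",cv2.resize(c["pixels"][y:y+h,x:x+w,::-1],None,fx=k,fy=k,interpolation=cv2.INTER_CUBIC))
E
python3 look.py scene s1 120 260 200 140 4
python3 -c "
from h import *
go([549.6,-343.7,18])"
```

```text
t 2.025 ee [ 547.3918 -345.1419  129.6771] F [-0.7105  0.2908 -0.1659] w 59.55726046956505 rv [ 0.002  -0.0009 -0.0004] shift in goal axes [ -1.8036 111.6771   1.9241] cur axes [ -1.7628 111.6737   2.1502] q [-0.5801  0.5222  1.5549 -0.0005  1.0665 -0.4043]
```

View pics/s1.png

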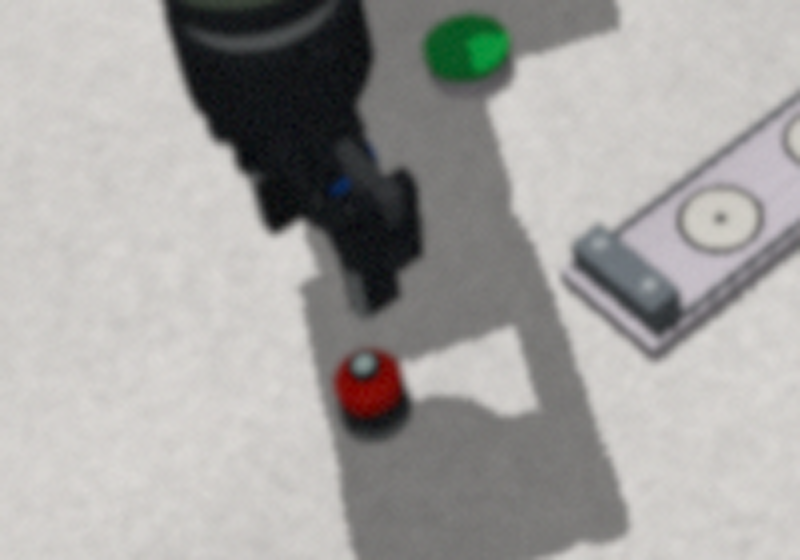

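servo_tool(
  xyz=[
    [-1.5,30,2],
    [0,30,0],
    [0,25,0],
    [0,5,0],
    [0,0,0],
  ],
  angular=[
    [0,0,0],
    [0,0,0],
    [0,0,0],
    [0,0,0],
    [0,0,0],
  ],
  hand=[0.7,0.7,0.7,0.7,0.7],
)

```text
clock: 2.65
ee_pos: [550.6, -344.8, 41.4]
tool_rot: [-0.454, 0.454, -0.542, 0.543]
ft_force: [0.1, -0.0, 0.3]
grip_width: 60.1
```

```bash
python3 look.py scene s2 160 280 100 100 6
python3 -c "
from h import *
go([549.6,-343.7,18])"
```

```text
t 2.7 ee [ 551.0479 -344.8051   41.8684] F [-0.7038 -0.0261  0.4965] w 59.57897058712459 rv [-0.0023 -0.0013  0.0011] shift in goal axes [-0.8368 23.8684 -1.6179] cur axes [-0.8607 23.8637 -1.6742] q [-0.5768  0.615   1.6382 -0.0001  0.8859 -0.4008]
```

View pics/s2.png

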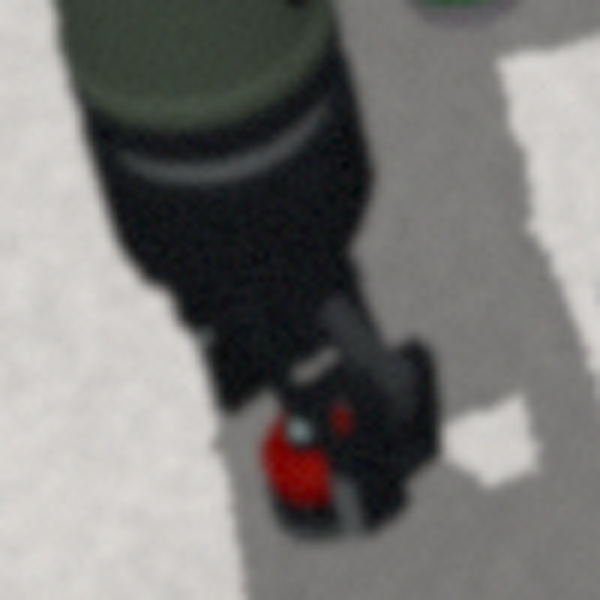

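servo_tool(
  xyz=[
    [0,6,0],
    [0,5,0],
    [0,0,0],
  ],
  angular=[
    [0,0,0],
    [0,0,0],
    [0,0,0],
  ],
  hand=[0.7,0.7,0.7],
)

```text
clock: 3.08
ee_pos: [550.5, -343.6, 28.9]
tool_rot: [0.454, -0.455, 0.542, -0.541]
ft_force: [0.1, 0.7, 0.5]
grip_width: 59.7
```

servo_tool(
  xyz=[
    [0,4,0],
    [0,4,0],
    [0,0,0],
  ],
  angular=[
    [0,0,0],
    [0,0,0],
    [0,0,0],
  ],
  hand=[0.7,0.7,0.7],
)

```text
clock: 3.45
ee_pos: [550.5, -343.6, 20.8]
tool_rot: [0.454, -0.455, 0.542, -0.541]
ft_force: [-0.2, -0.3, 0.3]
grip_width: 59.7
```

```bash
python3 look.py scene s3 160 280 100 100 6
python3 -c "
from h import *
go([549.6,-343.7,18])"
```

```text
t 3.5 ee [ 550.6333 -343.7283   21.0416] F [ 0.3652  0.6413 -0.4325] w 60.1747998541324 rv [ 0.0004 -0.0003 -0.0001] shift in goal axes [ 0.1516  3.0416 -1.0225] cur axes [ 0.1523  3.042  -1.0211] q [-0.5757  0.6395  1.6544 -0.0001  0.8481 -0.4007]
```

View pics/s3.png

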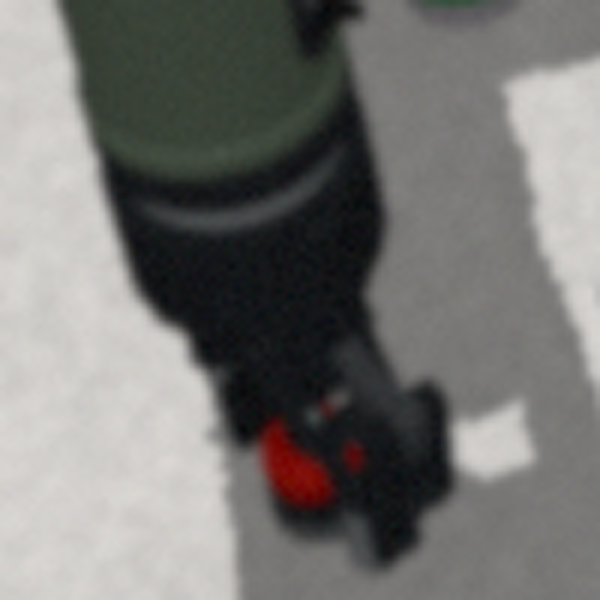

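servo_tool(
  xyz=[
    [0,0,0],
    [0,0,0],
    [0,0,0],
    [0,0,0],
    [0,0,0],
  ],
  angular=[
    [0,0,0],
    [0,0,0],
    [0,0,0],
    [0,0,0],
    [0,0,0],
  ],
  hand=[0.6,0.5,0.45,0.4,0.3],
  force=30,
)

```text
clock: 4.12
ee_pos: [550.4, -343.7, 21.6]
tool_rot: [0.454, -0.455, 0.542, -0.542]
ft_force: [-2.7, 0.1, 3.6]
grip_width: 31.9
```

servo_tool(
  xyz=[
    [0,0,0],
    [0,-3,0],
    [0,-7,0],
    [0,-20,0],
    [0,-20,0],
  ],
  angular=[
    [0,0,0],
    [0,0,0],
    [0,0,0],
    [0,0,0],
    [0,0,0],
  ],
  hand=[0.2,0.2,0.2,0.2,0.2],
  force=30,
)

```text
clock: 4.75
ee_pos: [550.9, -343.8, 71.9]
tool_rot: [-0.454, 0.454, -0.542, 0.542]
ft_force: [0.0, -0.5, -0.8]
grip_width: 31.5
```

```bash
python3 look.py scene s4 160 260 100 100 6
python3 -c "
from h import *
go([659.6,56.1,100])"
```

```text
t 4.8 ee [ 552.3923 -344.7671   74.9655] F [ 0.5665 -0.7095  0.6423] w 31.60592743066918 rv [-0.0053 -0.0004  0.0021] shift in goal axes [-413.3959  -25.0345   35.9414] cur axes [-413.3568  -25.7313   35.8983] q [-0.5757  0.5785  1.6084  0.0001  0.9489 -0.4007]
```

View pics/s4.png

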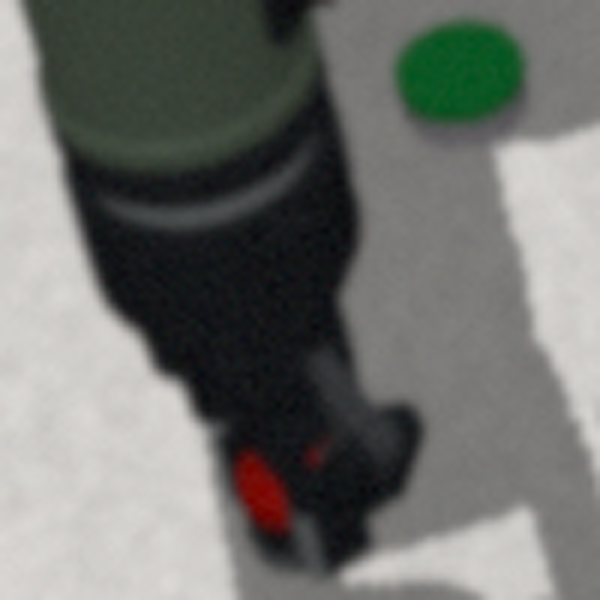

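servo_tool(
  xyz=[
    [-25,-5,2],
    [-45,-10,4],
    [-50,-5,4],
    [-50,0,4],
    [-50,0,4],
  ],
  angular=[
    [0,0,0],
    [0,0,0],
    [0,0,0],
    [0,0,0],
    [0,0,0],
  ],
  hand=[0.2,0.2,0.2,0.2,0.2],
)

```text
clock: 5.42
ee_pos: [606.6, -127.3, 90.8]
tool_rot: [0.454, -0.455, 0.542, -0.541]
ft_force: [0.1, -0.0, -1.3]
grip_width: 31.7
```

servo_tool(
  xyz=[
    [-50,0,4],
    [-50,0,4],
    [-50,0,4],
    [-43,0,5],
    [0,0,0],
  ],
  angular=[
    [0,0,0],
    [0,0,0],
    [0,0,0],
    [0,0,0],
    [0,0,0],
  ],
  hand=[0.2,0.2,0.2,0.2,0.2],
)

```text
clock: 6.05
ee_pos: [656.9, 61.2, 90.5]
tool_rot: [0.456, -0.456, 0.541, -0.54]
ft_force: [-0.4, 0.1, -1.9]
grip_width: 31.7
```

servo_tool(
  xyz=[
    [0,0,0],
    [0,0,0],
  ],
  angular=[
    [0,0,0],
    [0,0,0],
  ],
  hand=[0.2,0.2],
)

```text
clock: 6.3
ee_pos: [656.5, 55.9, 91.0]
tool_rot: [0.454, -0.454, 0.542, -0.542]
ft_force: [0.6, 0.1, -1.5]
grip_width: 31.2
```

```bash
python3 look.py scene s5 300 170 150 150 4
python3 look.py top t5 240 140 150 150 4
python3 -c "
from h import *
go([659.6,56.1,33])"
```

```text
t 6.4 ee [656.7964  55.7314  91.2626] F [ 0.0912  0.6368 -0.7188] w 31.546769266761157 rv [ 0.0003 -0.0019  0.0002] shift in goal axes [-0.8501 58.2626  2.697 ] cur axes [-0.8668 58.2616  2.7119] q [ 0.0673  0.5749  1.5664 -0.0001  1.0007  0.2439]
```

View pics/s5.png

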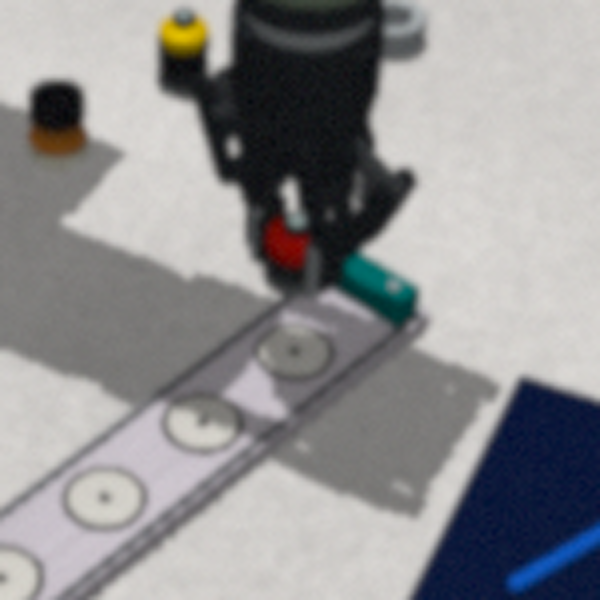

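View pics/t5.png

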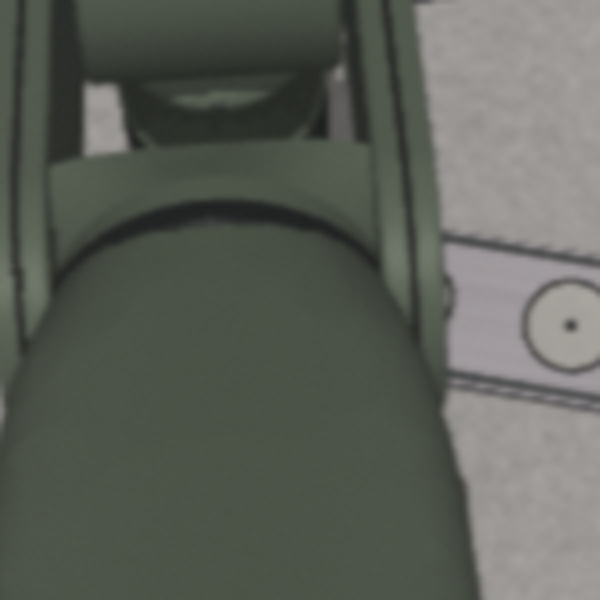

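```bash
python3 -c "
from h import *
S=pickle.load(open('last_scene.pkl','rb'))
for v in(222,218): print(ray(S,300+296/4-.4,170+v/4-.4,109.5))
for p in ((296,351),(203,420),(105,496)): print(ray(S,300+p[0]/4-.4,170+p[1]/4-.4,12))"
```

```text
[658.23800246  54.24539033 109.5       ]
[656.58990065  56.96605638 109.5       ]
[660.80304734  58.00642364  12.        ]
[646.53633182 -15.12738132  12.        ]
[633.70297601 -89.47807345  12.        ]
```

servo_tool(
  xyz=[
    [-1.4,20,2.6],
    [0,20,0],
    [0,10,0],
    [0,3,0],
    [0,0,0],
  ],
  angular=[
    [0,0,0],
    [0,0,0],
    [0,0,0],
    [0,0,0],
    [0,0,0],
  ],
  hand=[0.2,0.2,0.2,0.2,0.2],
)

```text
clock: 7.02
ee_pos: [660.1, 57.6, 38.3]
tool_rot: [-0.454, 0.454, -0.542, 0.542]
ft_force: [0.3, 0.3, -1.2]
grip_width: 31.8
```

servo_tool(
  xyz=[
    [0,0,0],
    [0,0,0],
  ],
  angular=[
    [0,0,0],
    [0,0,0],
  ],
  hand=[0.2,0.2],
)

```text
clock: 7.28
ee_pos: [660.3, 57.8, 39.0]
tool_rot: [-0.455, 0.454, -0.541, 0.542]
ft_force: [0.5, -0.2, -0.7]
grip_width: 31.3
```

```bash
python3 look.py scene s6 330 210 75 75 8
python3 -c "
from h import *
go([659.6,56.7,33])"
```

```text
t 7.325 ee [660.1925  57.753   38.8695] F [-0.0444  1.1335 -0.8401] w 31.560595544716673 rv [-0.0011 -0.0004 -0.0002] shift in goal axes [ 1.1399  5.8695 -0.4005] cur axes [ 1.1411  5.8688 -0.4064] q [ 0.0699  0.6349  1.6056 -0.0001  0.9     0.245 ]
```

View pics/s6.png

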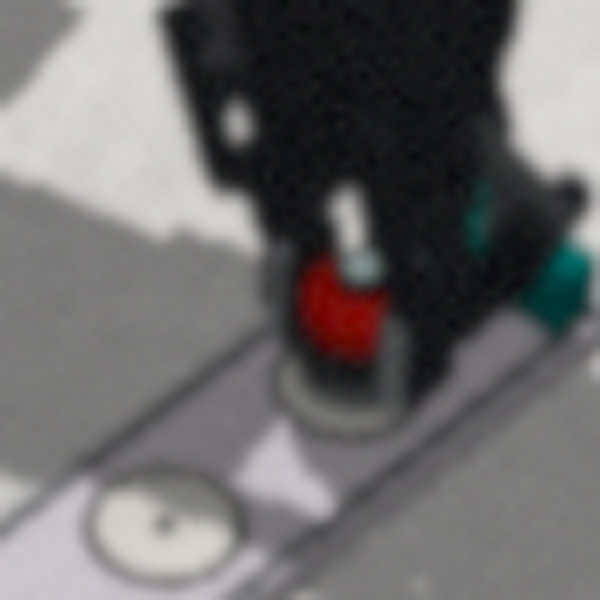

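```bash
python3 -c "
from h import *
S=pickle.load(open('last_scene.pkl','rb'))
print(ray(S,330+362/8-.44,210+265/8-.44,57.6))
for p in ((348,378),(167,525)): print(ray(S,330+p[0]/8-.44,210+p[1]/8-.44,12))"
```

```text
[661.73465317  57.78469103  57.6       ]
[658.92059042  58.79670514  12.        ]
[647.63081161 -16.47992433  12.        ]
```

servo_tool(
  xyz=[
    [0,3,-0.6],
    [0,2,0],
    [0,0.7,0],
    [0,0,0],
  ],
  angular=[
    [0,0,0],
    [0,0,0],
    [0,0,0],
    [0,0,0],
  ],
  hand=[0.2,0.2,0.2,0.2],
)

```text
clock: 7.82
ee_pos: [659.2, 57.8, 33.6]
tool_rot: [-0.454, 0.454, -0.542, 0.542]
ft_force: [-1.4, -0.3, 5.3]
grip_width: 31.7
```

```bash
python3 -c "
from h import *
go([659.6,56.7,33])"
```

```text
t 7.825 ee [659.1663  57.8236  33.6192] F [-1.4184 -0.3155  5.29  ] w 31.7214322656647 rv [ 0.     -0.0004  0.0001] shift in goal axes [1.0311 0.6192 0.6223] cur axes [1.0309 0.6193 0.6227] q [ 0.0702  0.64    1.6116 -0.0001  0.89    0.2452]
```

Contact shows about +6 N. Now release gently.

servo_tool(
  xyz=[
    [0,0,0],
    [0,0,0],
    [0,0,0],
    [0,-1,0],
    [0,-5,0],
  ],
  angular=[
    [0,0,0],
    [0,0,0],
    [0,0,0],
    [0,0,0],
    [0,0,0],
  ],
  hand=[0.42,0.5,0.6,0.7,0.7],
)

```text
clock: 8.45
ee_pos: [659.1, 57.8, 38.4]
tool_rot: [0.454, -0.455, 0.542, -0.542]
ft_force: [-0.7, -0.6, -0.7]
grip_width: 59.9
```

servo_tool(
  xyz=[
    [0,-20,0],
    [0,-30,0],
    [0,-30,0],
    [0,-20,0],
    [0,0,0],
  ],
  angular=[
    [0,0,0],
    [0,0,0],
    [0,0,0],
    [0,0,0],
    [0,0,0],
  ],
  hand=[0.7,0.7,0.7,0.7,0.7],
)

```text
clock: 9.07
ee_pos: [660.4, 57.9, 140.8]
tool_rot: [-0.456, 0.453, -0.541, 0.543]
ft_force: [0.2, -0.5, -0.4]
grip_width: 60.0
```

```bash
python3 look.py scene s7 330 165 80 120 5
python3 -c "
from h import *
go([466.9,236.9,120])"
```

```text
t 9.125 ee [659.4904  57.8229 139.1817] F [ 0.0755  0.4412 -0.3313] w 60.26016482791124 rv [-0.0014 -0.0004 -0.0003] shift in goal axes [-142.8987   19.1817 -220.7706] cur axes [-142.8093   18.9129 -220.8516] q [ 0.0701  0.5338  1.5069 -0.0001  1.0995  0.2452]
```

View pics/s7.png

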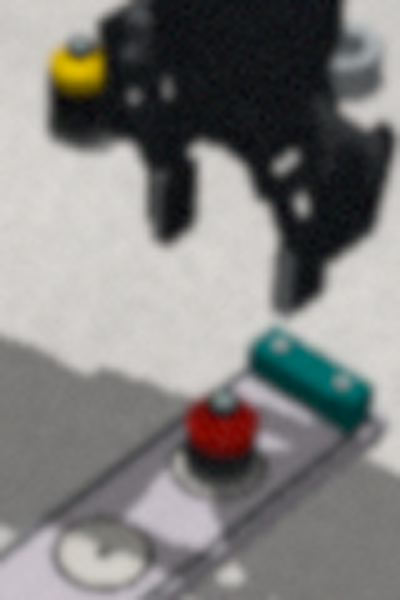

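servo_tool(
  xyz=[
    [-20,0,-30],
    [-30,5,-45],
    [-30,5,-50],
    [-30,5,-50],
    [-33,4,-46],
  ],
  angular=[
    [0,0,0],
    [0,0,0],
    [0,0,0],
    [0,0,0],
    [0,0,0],
  ],
  hand=[0.7,0.7,0.7,0.7,0.7],
)

```text
clock: 9.75
ee_pos: [464.1, 237.6, 118.1]
tool_rot: [0.453, -0.455, 0.542, -0.542]
ft_force: [0.2, 0.4, -0.7]
grip_width: 59.8
```

servo_tool(
  xyz=[
    [0,10,0],
    [0,10,0],
    [0,0,0],
    [0,0,0],
  ],
  angular=[
    [0,0,0],
    [0,0,0],
    [0,0,0],
    [0,0,0],
  ],
  hand=[0.7,0.7,0.7,0.7],
)

```text
clock: 10.25
ee_pos: [467.4, 236.3, 99.3]
tool_rot: [-0.454, 0.454, -0.542, 0.542]
ft_force: [-0.2, 0.4, 1.2]
grip_width: 59.6
```

```bash
python3 look.py scene s8 310 125 75 75 8
python3 look.py top t8 240 160 240 110 3
python3 -c "
from h import *
go([467.2,236.8,26])"
```

```text
t 10.35 ee [467.3585 236.6469  99.7155] F [-0.7851  0.1052  0.8296] w 59.690661043645505 rv [-0.0005 -0.0017 -0.0002] shift in goal axes [-0.1232 73.7155 -0.1827] cur axes [-0.1051 73.7154 -0.2233] q [ 0.4468  0.3855  1.8911 -0.0002  0.8644  0.6232]
```

View pics/s8.png

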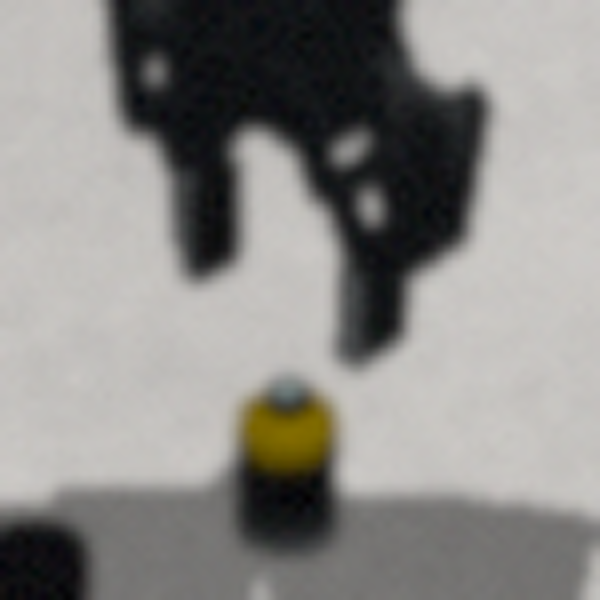

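View pics/t8.png

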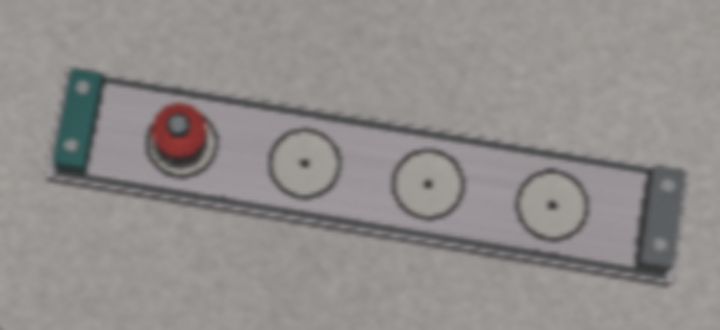

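```bash
python3 -c "
from h import *
T=pickle.load(open('last_top.pkl','rb'))
print(ray(T,240+178.3/3-.33,160+124/3-.33,52))
for p in ((304.5,163),(428,184),(552,205)): print(ray(T,240+p[0]/3-.33,160+p[1]/3-.33,12))"
```

```text
[658.1299661   56.96476569  52.        ]
[644.99846912 -17.62336242  12.        ]
[631.86099382 -91.52810382  12.        ]
[ 618.79666022 -165.31680423   12.        ]
```

servo_tool(
  xyz=[
    [-0.7,25,-0.6],
    [0,25,0],
    [0,15,0],
    [0,7,0],
    [0,0,0],
  ],
  angular=[
    [0,0,0],
    [0,0,0],
    [0,0,0],
    [0,0,0],
    [0,0,0],
  ],
  hand=[0.7,0.7,0.7,0.7,0.7],
)

```text
clock: 10.98
ee_pos: [466.3, 237.9, 27.6]
tool_rot: [-0.454, 0.454, -0.542, 0.542]
ft_force: [0.4, -0.1, 0.2]
grip_width: 59.8
```

servo_tool(
  xyz=[
    [0,0,0],
    [0,0,0],
    [0,0,0],
    [0,0,0],
    [0,0,0],
  ],
  angular=[
    [0,0,0],
    [0,0,0],
    [0,0,0],
    [0,0,0],
    [0,0,0],
  ],
  hand=[0.6,0.5,0.45,0.4,0.3],
  force=30,
)

```text
clock: 11.6
ee_pos: [466.1, 238.0, 27.9]
tool_rot: [-0.454, 0.454, -0.542, 0.542]
ft_force: [-0.4, -0.4, 2.9]
grip_width: 31.4
```

servo_tool(
  xyz=[
    [0,0,0],
    [0,-3,0],
    [0,-15,0],
    [0,-25,0],
    [0,-20,0],
  ],
  angular=[
    [0,0,0],
    [0,0,0],
    [0,0,0],
    [0,0,0],
    [0,0,0],
  ],
  hand=[0.2,0.2,0.2,0.2,0.2],
)

```text
clock: 12.22
ee_pos: [466.4, 238.0, 92.1]
tool_rot: [-0.455, 0.454, -0.542, 0.542]
ft_force: [0.4, -0.3, -1.0]
grip_width: 31.2
```

```bash
python3 look.py scene s9 310 125 75 75 8
python3 -c "
from h import *
go([646,-17,92])"
```

```text
t 12.275 ee [467.7767 238.6946  94.5296] F [ 0.6672  0.8447 -0.284 ] w 31.041023723444102 rv [-0.0049 -0.0004 -0.0034] shift in goal axes [220.8471   2.5296 219.9314] cur axes [220.7773   2.8686 219.9973] q [ 0.45    0.3917  1.8976 -0.0002  0.8464  0.6251]
```

View pics/s9.png

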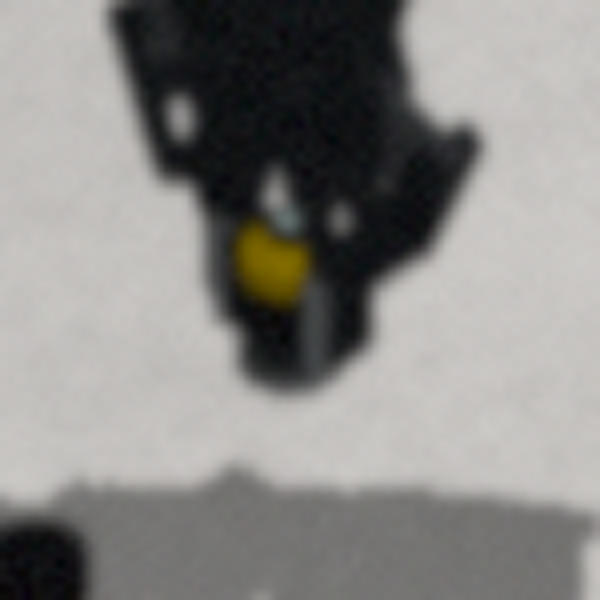

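servo_tool(
  xyz=[
    [25,0,20],
    [40,0,35],
    [45,0,45],
    [45,0,45],
    [40,0,40],
  ],
  angular=[
    [0,0,0],
    [0,0,0],
    [0,0,0],
    [0,0,0],
    [0,0,0],
  ],
  hand=[0.2,0.2,0.2,0.2,0.2],
)

```text
clock: 12.9
ee_pos: [614.1, 13.5, 90.7]
tool_rot: [-0.454, 0.454, -0.542, 0.542]
ft_force: [1.0, 0.9, -1.7]
grip_width: 31.6
```

servo_tool(
  xyz=[
    [26,0,35],
    [0,0,0],
    [0,0,0],
    [0,0,0],
  ],
  angular=[
    [0,0,0],
    [0,0,0],
    [0,0,0],
    [0,0,0],
  ],
  hand=[0.2,0.2,0.2,0.2],
)

```text
clock: 13.4
ee_pos: [642.0, -15.1, 90.5]
tool_rot: [0.454, -0.455, 0.542, -0.541]
ft_force: [-0.4, -0.3, -1.4]
grip_width: 31.2
```

```bash
python3 look.py scene s10 300 200 100 100 6
python3 -c "
from h import *
go([646,-17,40])"
```

```text
t 13.45 ee [642.2088 -15.1063  90.6831] F [-0.0029 -0.48   -2.0165] w 31.422633237171052 rv [0.0006 0.0009 0.0001] shift in goal axes [ 1.2063 50.6831  4.0625] cur axes [ 1.2068 50.6808  4.0914] q [-0.0414  0.5528  1.611   0.      0.9783  0.1322]
```

View pics/s10.png

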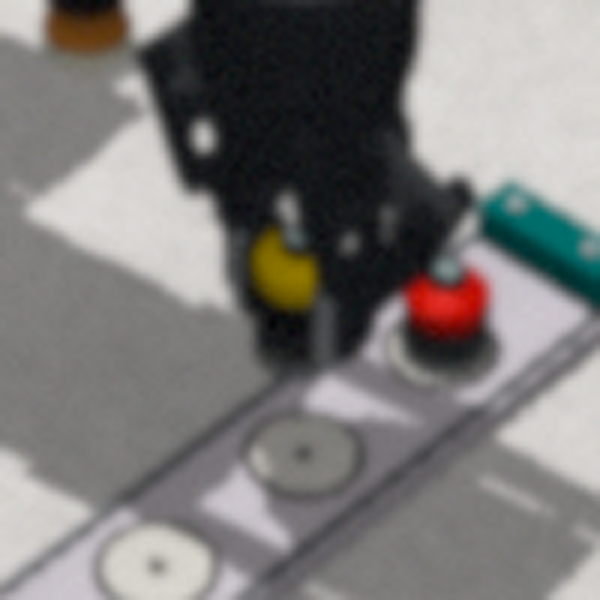

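servo_tool(
  xyz=[
    [1.2,15,4.1],
    [0,20,0],
    [0,9,0],
    [0,1,0],
    [0,0,0],
  ],
  angular=[
    [0,0,0],
    [0,0,0],
    [0,0,0],
    [0,0,0],
    [0,0,0],
  ],
  hand=[0.2,0.2,0.2,0.2,0.2],
)

```text
clock: 14.08
ee_pos: [647.2, -18.0, 46.0]
tool_rot: [-0.455, 0.454, -0.542, 0.542]
ft_force: [-0.6, -0.3, -0.6]
grip_width: 31.3
```

servo_tool(
  xyz=[
    [0,0,0],
    [0,0,0],
  ],
  angular=[
    [0,0,0],
    [0,0,0],
  ],
  hand=[0.2,0.2],
)

```text
clock: 14.32
ee_pos: [647.1, -18.1, 46.2]
tool_rot: [-0.455, 0.454, -0.542, 0.542]
ft_force: [1.2, -0.5, -1.4]
grip_width: 31.4
```

```bash
python3 look.py scene s11 300 225 75 75 8
python3 -c "
from h import *
go([646,-17,40])"
```

```text
t 14.375 ee [647.012  -18.0609  46.0812] F [ 0.4722  1.1349 -0.9766] w 31.253916550919506 rv [-0.0009 -0.0004 -0.    ] shift in goal axes [-0.8689  6.0812 -1.1809] cur axes [-0.8681  6.0802 -1.1865] q [-0.0456  0.6073  1.6407 -0.0001  0.8928  0.1294]
```

View pics/s11.png

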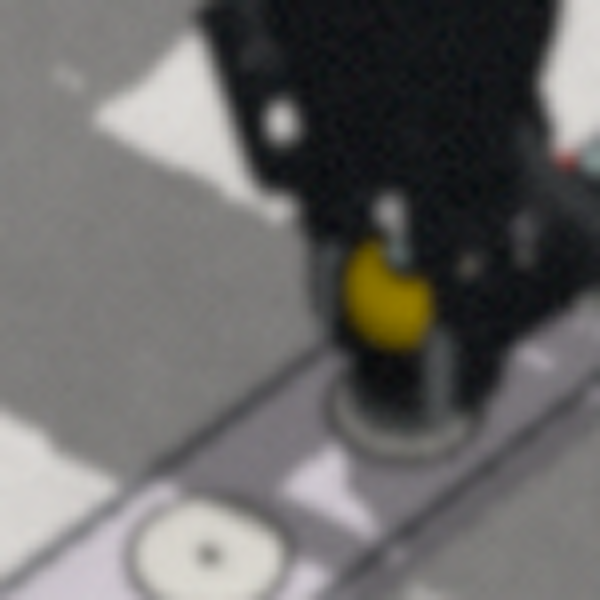

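servo_tool(
  xyz=[
    [-0.9,3,-1.2],
    [0,2,0],
    [0,0.8,0],
    [0,0,0],
  ],
  angular=[
    [0,0,0],
    [0,0,0],
    [0,0,0],
    [0,0,0],
  ],
  hand=[0.2,0.2,0.2,0.2],
)

```text
clock: 14.88
ee_pos: [645.5, -16.9, 39.9]
tool_rot: [0.454, -0.455, 0.542, -0.542]
ft_force: [-1.7, 0.3, 0.0]
grip_width: 31.3
```

```bash
python3 -c "
from h import *
go([646,-17,40])"
```

```text
t 14.875 ee [645.5368 -16.8915  39.9134] F [-1.7088  0.34    0.0263] w 31.2526671586998 rv [ 0.0005 -0.0004  0.0001] shift in goal axes [ 0.0263 -0.0866  0.475 ] cur axes [ 0.0261 -0.0869  0.475 ] q [-0.044   0.613   1.6486  0.      0.8805  0.131 ]
```

servo_tool(
  xyz=[
    [0,0.5,0],
    [0,0,0],
    [0,0,0],
    [0,0,0],
    [0,0,0],
  ],
  angular=[
    [0,0,0],
    [0,0,0],
    [0,0,0],
    [0,0,0],
    [0,0,0],
  ],
  hand=[0.2,0.2,0.42,0.5,0.6],
)

```text
clock: 15.5
ee_pos: [645.9, -17.0, 39.1]
tool_rot: [-0.454, 0.454, -0.542, 0.542]
ft_force: [-0.0, -0.1, 0.2]
grip_width: 51.2
```

servo_tool(
  xyz=[
    [0,0,0],
    [0,-10,0],
    [0,-30,0],
    [0,-40,0],
    [0,-25,0],
  ],
  angular=[
    [0,0,0],
    [0,0,0],
    [0,0,0],
    [0,0,0],
    [0,0,0],
  ],
  hand=[0.7,0.7,0.7,0.7,0.7],
)

```text
clock: 16.12
ee_pos: [646.6, -17.0, 147.3]
tool_rot: [-0.455, 0.453, -0.541, 0.543]
ft_force: [-0.2, -0.0, -0.1]
grip_width: 59.6
```

```bash
python3 look.py scene s12 290 200 120 100 6
python3 -c "
from h import *
go([467.7,-267,120])"
```

```text
t 16.175 ee [648.2082 -17.0778 150.5063] F [ 0.6817 -0.396   2.1273] w 60.12353171601622 rv [-0.0092 -0.0004 -0.0011] shift in goal axes [ 277.4792   30.5063 -134.3487] cur axes [ 277.5702   28.9554 -134.504 ] q [-0.044   0.5009  1.5352 -0.0001  1.0962  0.1311]
```

View pics/s12.png

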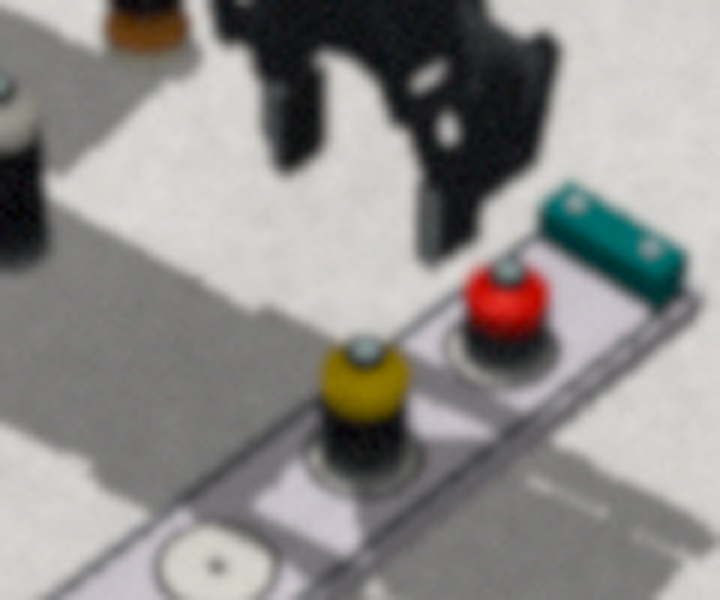

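servo_tool(
  xyz=[
    [30,0,-14],
    [48,4,-22],
    [50,6,-25],
    [50,6,-25],
    [50,6,-25],
  ],
  angular=[
    [0,0,0],
    [0,0,0],
    [0,0,0],
    [0,0,0],
    [0,0,0],
  ],
  hand=[0.7,0.7,0.7,0.7,0.7],
)

```text
clock: 16.8
ee_pos: [495.6, -223.4, 122.2]
tool_rot: [-0.455, 0.454, -0.541, 0.542]
ft_force: [1.2, -0.6, 0.1]
grip_width: 59.6
```

servo_tool(
  xyz=[
    [49,6,-22],
    [0,4,0],
    [0,0,0],
    [0,0,0],
    [0,0,0],
  ],
  angular=[
    [0,0,0],
    [0,0,0],
    [0,0,0],
    [0,0,0],
    [0,0,0],
  ],
  hand=[0.7,0.7,0.7,0.7,0.7],
)

```text
clock: 17.42
ee_pos: [467.4, -265.6, 112.5]
tool_rot: [-0.455, 0.455, -0.541, 0.542]
ft_force: [-0.7, 0.5, 0.4]
grip_width: 59.7
```

```bash
python3 look.py scene s13 170 240 75 75 8
python3 look.py top t13 240 160 240 110 3
python3 -c "
from h import *
go([467.7,-267,34])"
```

```text
t 17.525 ee [ 467.1471 -265.8791  112.4349] F [0.1109 0.5588 0.3172] w 59.80293335536648 rv [-0.0003  0.0011  0.0002] shift in goal axes [ 1.0078 78.4349  0.7392] cur axes [ 0.9958 78.4353  0.7126] q [-0.5388  0.3881  1.8451 -0.      0.908  -0.3653]
```

View pics/s13.png

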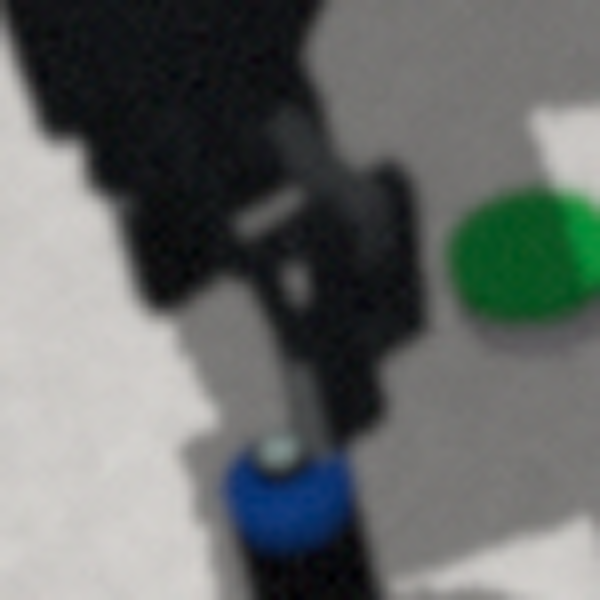

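View pics/t13.png

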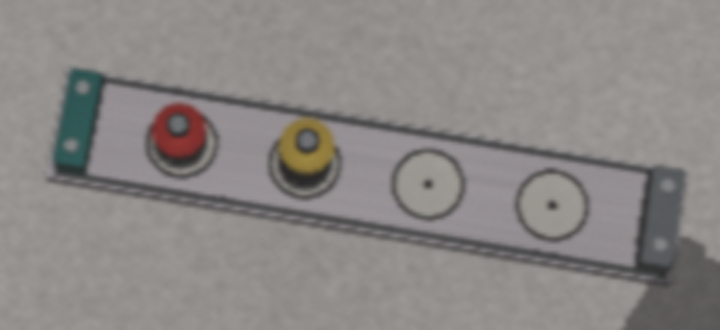

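```bash
python3 -c "
from h import *
T=pickle.load(open('last_top.pkl','rb'))
for x,y,z in((178.3,124,52),(307.5,140.3,66)):print(ray(T,240+x/3-.33,160+y/3-.33,z))"
```

```text
[658.1299661   56.96476569  52.        ]
[644.33331941 -17.57123821  66.        ]
```

servo_tool(
  xyz=[
    [1,25,0.7],
    [0,25,0],
    [0,20,0],
    [0,7,0],
    [0,0,0],
  ],
  angular=[
    [0,0,0],
    [0,0,0],
    [0,0,0],
    [0,0,0],
    [0,0,0],
  ],
  hand=[0.7,0.7,0.7,0.7,0.7],
)

```text
clock: 18.15
ee_pos: [467.3, -267.5, 35.3]
tool_rot: [0.454, -0.455, 0.542, -0.542]
ft_force: [0.5, -0.0, 0.5]
grip_width: 59.8
```

servo_tool(
  xyz=[
    [0,0,0],
    [0,0,0],
    [0,0,0],
    [0,0,0],
    [0,0,0],
  ],
  angular=[
    [0,0,0],
    [0,0,0],
    [0,0,0],
    [0,0,0],
    [0,0,0],
  ],
  hand=[0.6,0.5,0.45,0.4,0.3],
  force=30,
)

```text
clock: 18.77
ee_pos: [467.1, -267.7, 35.6]
tool_rot: [-0.454, 0.454, -0.542, 0.542]
ft_force: [-0.8, 0.7, 3.3]
grip_width: 31.4
```

servo_tool(
  xyz=[
    [0,0,0],
    [0,-3,0],
    [0,-15,0],
    [0,-25,0],
    [0,-20,0],
  ],
  angular=[
    [0,0,0],
    [0,0,0],
    [0,0,0],
    [0,0,0],
    [0,0,0],
  ],
  hand=[0.2,0.2,0.2,0.2,0.2],
)

```text
clock: 19.4
ee_pos: [467.4, -267.8, 99.8]
tool_rot: [-0.455, 0.454, -0.541, 0.542]
ft_force: [-0.1, -0.4, -1.5]
grip_width: 31.3
```

```bash
python3 look.py scene s14 170 240 75 75 8
python3 -c "
from h import *
go([632.9,-90.8,100])"
```

```text
t 19.45 ee [ 468.7001 -268.5799  102.3125] F [ 0.3826 -0.6635 -0.2793] w 30.84288366914555 rv [-0.0057 -0.0004  0.0022] shift in goal axes [-203.6009    2.3125  130.8206] cur axes [-203.6551    2.6091  130.7306] q [-0.5416  0.4016  1.8544 -0.      0.8795 -0.3667]
```

View pics/s14.png

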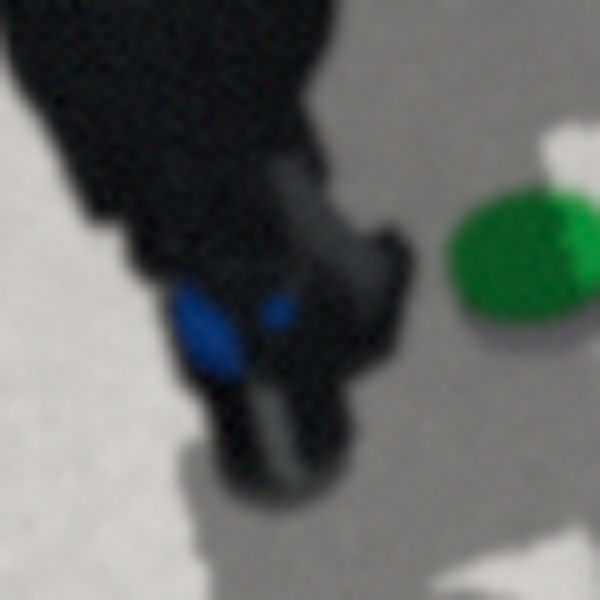

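servo_tool(
  xyz=[
    [-20,0,15],
    [-40,0,25],
    [-45,0,27],
    [-45,0,27],
    [-35,0,24],
  ],
  angular=[
    [0,0,0],
    [0,0,0],
    [0,0,0],
    [0,0,0],
    [0,0,0],
  ],
  hand=[0.2,0.2,0.2,0.2,0.2],
)

```text
clock: 20.08
ee_pos: [616.6, -104.2, 98.3]
tool_rot: [-0.455, 0.455, -0.542, 0.542]
ft_force: [-0.0, 0.5, -2.2]
grip_width: 31.4
```

servo_tool(
  xyz=[
    [-19,0,13],
    [0,10,0],
    [0,20,0],
    [0,12,0],
    [0,2,0],
  ],
  angular=[
    [0,0,0],
    [0,0,0],
    [0,0,0],
    [0,0,0],
    [0,0,0],
  ],
  hand=[0.2,0.2,0.2,0.2,0.2],
)

```text
clock: 20.7
ee_pos: [630.2, -90.4, 53.1]
tool_rot: [0.453, -0.455, 0.543, -0.541]
ft_force: [-0.3, -0.4, -2.2]
grip_width: 31.1
```

servo_tool(
  xyz=[
    [0,0,0],
    [0,0,0],
  ],
  angular=[
    [0,0,0],
    [0,0,0],
  ],
  hand=[0.2,0.2],
)

```text
clock: 20.95
ee_pos: [632.0, -89.9, 55.1]
tool_rot: [-0.455, 0.454, -0.541, 0.542]
ft_force: [0.7, -1.1, -2.7]
grip_width: 31.3
```

```bash
python3 look.py scene s15 270 230 75 75 8
python3 -c "
from h import *
go([632.9,-90.8,47.6])"
```

```text
t 21.0 ee [631.972  -89.8032  55.0376] F [ 0.2306 -0.41   -1.8247] w 31.16845022629079 rv [-0.0013 -0.0005  0.0001] shift in goal axes [0.8204 7.4376 1.087 ] cur axes [0.8192 7.4391 1.0775] q [-0.1591  0.5855  1.6568 -0.0001  0.8979  0.0161]
```

View pics/s15.png

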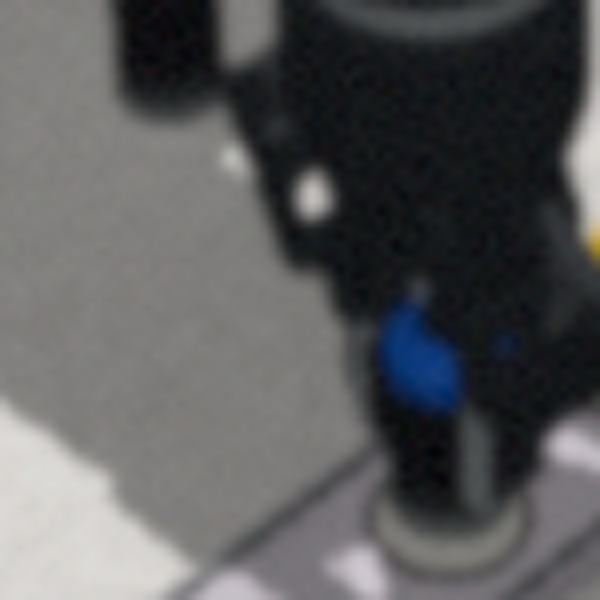

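servo_tool(
  xyz=[
    [0.8,4,0.9],
    [0,2,0],
    [0,0.8,0],
    [0,0,0],
    [0,0,0],
  ],
  angular=[
    [0,0,0],
    [0,0,0],
    [0,0,0],
    [0,0,0],
    [0,0,0],
  ],
  hand=[0.2,0.2,0.2,0.2,0.2],
)

```text
clock: 21.62
ee_pos: [632.2, -90.5, 47.7]
tool_rot: [0.454, -0.454, 0.542, -0.542]
ft_force: [-1.4, -0.3, 1.1]
grip_width: 31.2
```

```bash
python3 -c "
from h import *
go([632.9,-90.8,47.6])"
```

```text
t 21.625 ee [632.2299 -90.5071  47.6737] F [-1.3708 -0.2538  1.0895] w 31.152275762533897 rv [ 0.0001 -0.0004  0.0001] shift in goal axes [0.1721 0.0737 0.7108] cur axes [0.1718 0.0736 0.7109] q [-0.1601  0.595   1.6611 -0.0001  0.8857  0.0149]
```

servo_tool(
  xyz=[
    [0,0.3,0],
    [0,0,0],
    [0,0,0],
    [0,0,0],
    [0,0,0],
  ],
  angular=[
    [0,0,0],
    [0,0,0],
    [0,0,0],
    [0,0,0],
    [0,0,0],
  ],
  hand=[0.2,0.2,0.42,0.5,0.6],
)

```text
clock: 22.25
ee_pos: [632.5, -90.6, 47.0]
tool_rot: [-0.454, 0.454, -0.542, 0.542]
ft_force: [0.2, 0.2, 1.1]
grip_width: 51.2
```

servo_tool(
  xyz=[
    [0,0,0],
    [0,-10,0],
    [0,-30,0],
    [0,-40,0],
    [0,-25,0],
  ],
  angular=[
    [0,0,0],
    [0,0,0],
    [0,0,0],
    [0,0,0],
    [0,0,0],
  ],
  hand=[0.7,0.7,0.7,0.7,0.7],
)

```text
clock: 22.88
ee_pos: [633.2, -90.6, 155.2]
tool_rot: [-0.455, 0.454, -0.541, 0.543]
ft_force: [1.1, 0.3, -0.7]
grip_width: 59.4
```

```bash
python3 look.py scene s16 270 200 130 100 6
python3 -c "
from h import *
go([465.2,8.2,150])"
```

```text
t 22.925 ee [634.7083 -90.9067 158.384 ] F [ 0.7344 -0.1532  2.0659] w 59.407547325202835 rv [-0.0092 -0.0004 -0.0001] shift in goal axes [ -68.1539    8.384  -184.1474] cur axes [ -68.0791    6.6906 -184.2443] q [-0.1602  0.4837  1.544  -0.0001  1.1048  0.0149]
```

View pics/s16.png

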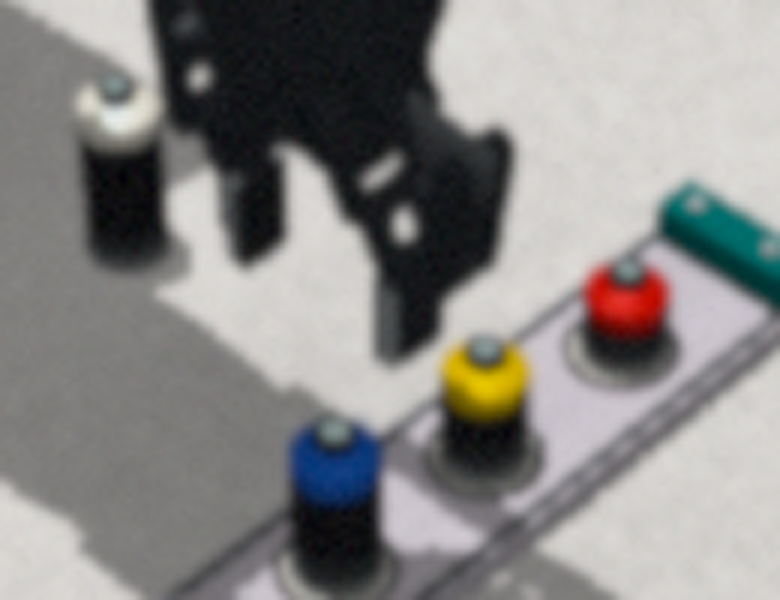

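servo_tool(
  xyz=[
    [-8,0,-22],
    [-14,0,-38],
    [-16,0,-42],
    [-16,0,-42],
    [-14,0,-40],
  ],
  angular=[
    [0,0,0],
    [0,0,0],
    [0,0,0],
    [0,0,0],
    [0,0,0],
  ],
  hand=[0.7,0.7,0.7,0.7,0.7],
)

```text
clock: 23.55
ee_pos: [461.6, 9.1, 152.3]
tool_rot: [-0.454, 0.454, -0.542, 0.542]
ft_force: [0.3, -0.1, 0.4]
grip_width: 59.9
```

servo_tool(
  xyz=[
    [0,0,0],
    [0,0,0],
    [0,0,0],
  ],
  angular=[
    [0,0,0],
    [0,0,0],
    [0,0,0],
  ],
  hand=[0.7,0.7,0.7],
)

```text
clock: 23.92
ee_pos: [464.2, 8.1, 152.3]
tool_rot: [-0.455, 0.454, -0.542, 0.542]
ft_force: [0.1, -0.1, -0.4]
grip_width: 59.6
```

```bash
python3 look.py scene s17 260 160 75 90 6
python3 look.py top t17 240 160 240 110 3
python3 -c "
from h import *
go([465.2,8.2,41])"
```

```text
t 24.025 ee [463.8452   8.0647 152.102 ] F [ 0.0263 -0.1772 -0.1986] w 59.626444983878585 rv [-0.0003 -0.0011  0.0001] shift in goal axes [ -0.3686 111.102    1.3107] cur axes [ -0.3793 111.1023   1.2743] q [-0.0073  0.2386  1.9557 -0.0002  0.947   0.1685]
```

View pics/s17.png

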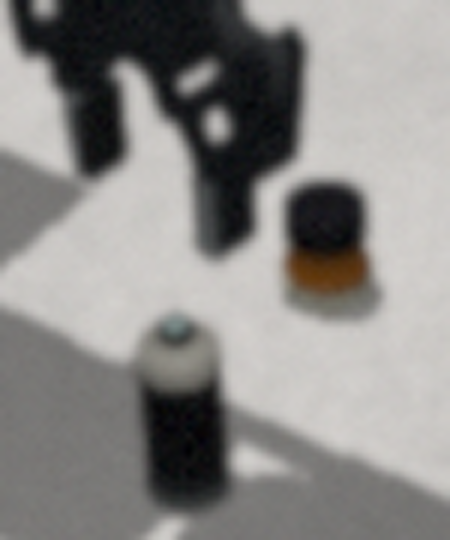

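View pics/t17.png

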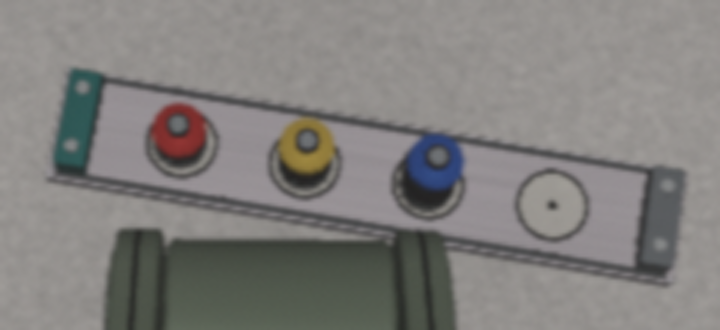

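```bash
python3 -c "
from h import *
T=pickle.load(open('last_top.pkl','rb'))
for x,y,z in((438,155.5,80),):print(ray(T,240+x/3-.33,160+y/3-.33,z))"
```

```text
[631.48843914 -90.49394246  80.        ]
```

servo_tool(
  xyz=[
    [-0.4,25,1.2],
    [0,30,0],
    [0,30,0],
    [0,18,0],
    [0,4,0],
  ],
  angular=[
    [0,0,0],
    [0,0,0],
    [0,0,0],
    [0,0,0],
    [0,0,0],
  ],
  hand=[0.7,0.7,0.7,0.7,0.7],
)

```text
clock: 24.65
ee_pos: [463.9, 8.3, 44.0]
tool_rot: [0.454, -0.455, 0.542, -0.541]
ft_force: [-0.4, -0.6, -0.3]
grip_width: 59.9
```

servo_tool(
  xyz=[
    [0,0,0],
    [0,0,0],
    [0,0,0],
    [0,0,0],
    [0,0,0],
  ],
  angular=[
    [0,0,0],
    [0,0,0],
    [0,0,0],
    [0,0,0],
    [0,0,0],
  ],
  hand=[0.6,0.5,0.45,0.4,0.35],
  force=30,
)

```text
clock: 25.28
ee_pos: [464.3, 8.7, 45.7]
tool_rot: [-0.455, 0.454, -0.542, 0.542]
ft_force: [-1.5, 0.4, 4.6]
grip_width: 31.3
```

servo_tool(
  xyz=[
    [0,0,0],
    [0,-3,0],
    [0,-15,0],
    [0,-25,0],
    [0,-20,0],
  ],
  angular=[
    [0,0,0],
    [0,0,0],
    [0,0,0],
    [0,0,0],
    [0,0,0],
  ],
  hand=[0.2,0.2,0.2,0.2,0.2],
)

```text
clock: 25.9
ee_pos: [464.1, 8.6, 108.7]
tool_rot: [0.454, -0.455, 0.542, -0.542]
ft_force: [0.1, -0.2, -1.6]
grip_width: 31.2
```

```bash
python3 look.py scene s18 260 160 75 90 6
python3 -c "
from h import *
go([619.8,-164.6,115])"
```

```text
t 25.95 ee [465.6252   8.6559 110.8731] F [ 0.8459  0.6305 -0.6418] w 31.366823271526506 rv [-0.0043 -0.0004 -0.0006] shift in goal axes [143.8394  -4.1269 181.9277] cur axes [143.7687  -3.4303 181.998 ] q [-0.006   0.292   2.0089 -0.0001  0.8364  0.169 ]
```

View pics/s18.png

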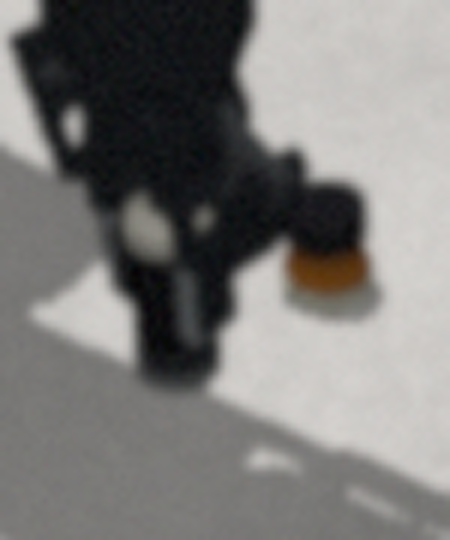

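servo_tool(
  xyz=[
    [25,0,5],
    [40,0,10],
    [45,0,25],
    [25,0,40],
    [9,0,45],
  ],
  angular=[
    [0,0,0],
    [0,0,0],
    [0,0,0],
    [0,0,0],
    [0,0,0],
  ],
  hand=[0.2,0.2,0.2,0.2,0.2],
)

```text
clock: 26.58
ee_pos: [562.3, -156.8, 107.3]
tool_rot: [0.453, -0.454, 0.543, -0.542]
ft_force: [0.6, 0.8, -1.4]
grip_width: 31.3
```

servo_tool(
  xyz=[
    [0,0,38],
    [0,0,19],
    [0,0,0],
    [0,0,0],
    [0,0,0],
  ],
  angular=[
    [0,0,0],
    [0,0,0],
    [0,0,0],
    [0,0,0],
    [0,0,0],
  ],
  hand=[0.2,0.2,0.2,0.2,0.2],
)

```text
clock: 27.2
ee_pos: [617.3, -164.6, 108.1]
tool_rot: [0.454, -0.455, 0.542, -0.541]
ft_force: [0.7, 0.4, -2.2]
grip_width: 31.3
```

```bash
python3 look.py scene s19 240 210 100 130 5
python3 -c "
from h import *
go([619.8,-164.6,57.2])"
```

```text
t 27.25 ee [ 617.5064 -164.6238  108.2665] F [-1.0998  0.2722 -0.3896] w 31.394270896627233 rv [ 0.0006 -0.0004  0.0001] shift in goal axes [-0.4218 51.0665  2.2546] cur axes [-0.426  51.0651  2.2856] q [-0.2785  0.5306  1.6012 -0.0002  1.0105 -0.1034]
```

View pics/s19.png

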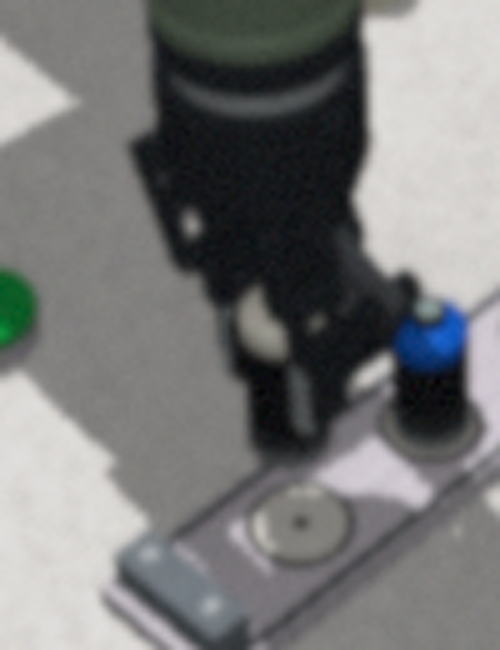

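servo_tool(
  xyz=[
    [-0.4,15,1.5],
    [0,18,0],
    [0,9,0],
    [0,2,0],
    [0,0,0],
  ],
  angular=[
    [0,0,0],
    [0,0,0],
    [0,0,0],
    [0,0,0],
    [0,0,0],
  ],
  hand=[0.2,0.2,0.2,0.2,0.2],
)

```text
clock: 27.88
ee_pos: [620.1, -164.8, 64.1]
tool_rot: [-0.454, 0.454, -0.542, 0.542]
ft_force: [0.3, -1.0, -1.2]
grip_width: 31.2
```

servo_tool(
  xyz=[
    [0,0,0],
    [0,0,0],
  ],
  angular=[
    [0,0,0],
    [0,0,0],
  ],
  hand=[0.2,0.2],
)

```text
clock: 28.12
ee_pos: [620.2, -164.8, 64.7]
tool_rot: [-0.455, 0.454, -0.541, 0.542]
ft_force: [-0.0, 0.5, -2.1]
grip_width: 31.3
```

```bash
python3 look.py scene s20 260 250 75 75 8
python3 -c "
from h import *
go([619.8,-164.6,57.2])"
```

```text
t 28.175 ee [ 620.1596 -164.792    64.6878] F [-0.3446  0.6446 -1.8696] w 31.02353265066556 rv [-0.0009 -0.0004  0.0002] shift in goal axes [-0.1266  7.4878 -0.3875] cur axes [-0.1276  7.4874 -0.3942] q [-0.2776  0.5791  1.6391 -0.0001  0.9225 -0.1025]
```

View pics/s20.png

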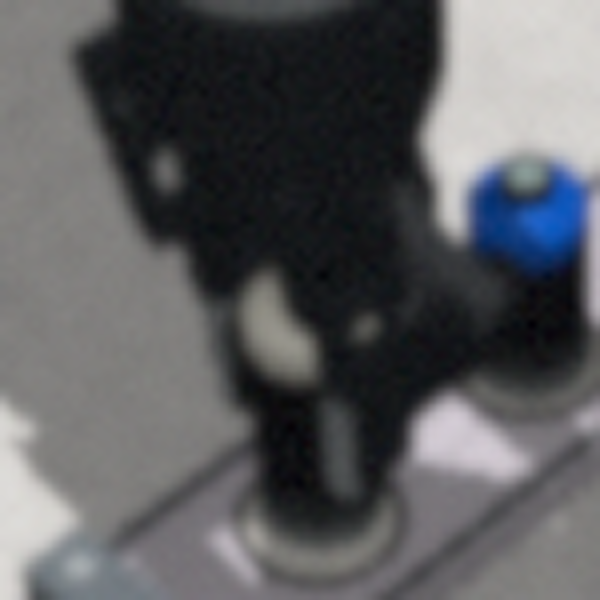

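servo_tool(
  xyz=[
    [0,4,0],
    [0,2,0],
    [0,0.8,0],
    [0,0,0],
    [0,0,0],
  ],
  angular=[
    [0,0,0],
    [0,0,0],
    [0,0,0],
    [0,0,0],
    [0,0,0],
  ],
  hand=[0.2,0.2,0.2,0.2,0.2],
)

```text
clock: 28.8
ee_pos: [619.8, -164.6, 57.7]
tool_rot: [0.454, -0.454, 0.542, -0.542]
ft_force: [-2.9, 0.1, 3.8]
grip_width: 31.4
```

```bash
python3 -c "
from h import *
go([619.8,-164.6,57.2])"
```

```text
t 28.8 ee [ 619.7752 -164.6493   57.7059] F [-2.8628  0.0884  3.8068] w 31.35855295310759 rv [ 0.0002 -0.0004  0.    ] shift in goal axes [-0.0528  0.5059  0.0159] cur axes [-0.0528  0.5059  0.016 ] q [-0.2776  0.5869  1.6455 -0.0001  0.9094 -0.1026]
```

Seated (about +6 N). Release and back away.

servo_tool(
  xyz=[
    [0,0,0],
    [0,0,0],
    [0,0,0],
    [0,0,0],
    [0,0,0],
  ],
  angular=[
    [0,0,0],
    [0,0,0],
    [0,0,0],
    [0,0,0],
    [0,0,0],
  ],
  hand=[0.38,0.42,0.5,0.6,0.7],
)

```text
clock: 29.42
ee_pos: [620.0, -164.7, 57.4]
tool_rot: [-0.454, 0.454, -0.542, 0.542]
ft_force: [0.8, 0.1, -0.2]
grip_width: 59.6
```

servo_tool(
  xyz=[
    [0,-10,0],
    [0,-30,0],
    [0,-40,0],
    [0,-40,0],
    [0,-20,0],
  ],
  angular=[
    [0,0,0],
    [0,0,0],
    [0,0,0],
    [0,0,0],
    [0,0,0],
  ],
  hand=[0.7,0.7,0.7,0.7,0.7],
)

```text
clock: 30.05
ee_pos: [620.9, -165.0, 201.1]
tool_rot: [-0.455, 0.453, -0.54, 0.543]
ft_force: [-0.9, 0.2, -0.8]
grip_width: 60.1
```

servo_tool(
  xyz=[
    [0,0,-30],
    [0,0,-50],
    [0,0,-60],
    [0,0,-60],
    [0,0,-40],
  ],
  angular=[
    [0,0,0],
    [0,0,0],
    [0,0,0],
    [0,0,0],
    [0,0,0],
  ],
  hand=[0.7,0.7,0.7,0.7,0.7],
)

```text
clock: 30.68
ee_pos: [381.0, -122.3, 198.0]
tool_rot: [-0.454, 0.454, -0.542, 0.542]
ft_force: [0.5, 1.4, 0.5]
grip_width: 59.6
```

servo_tool(
  xyz=[
    [0,0,0],
    [0,0,0],
    [0,0,0],
  ],
  angular=[
    [0,0,0],
    [0,0,0],
    [0,0,0],
  ],
  hand=[0.7,0.7,0.7],
)

```text
clock: 31.05
ee_pos: [384.9, -123.2, 197.7]
tool_rot: [-0.455, 0.454, -0.541, 0.542]
ft_force: [-0.1, -0.6, -0.9]
grip_width: 59.5
```

```bash
python3 look.py scene s21 240 220 180 130 4
python3 look.py top t21 240 160 240 110 3
```

```text
(no output)
```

View pics/s21.png

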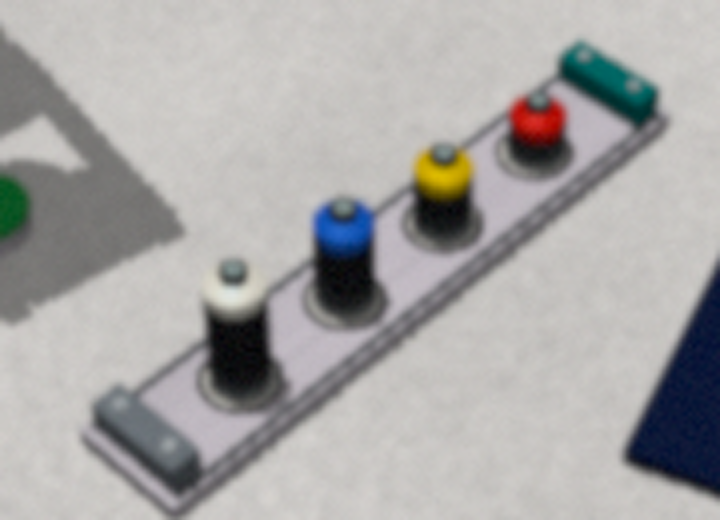

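View pics/t21.png

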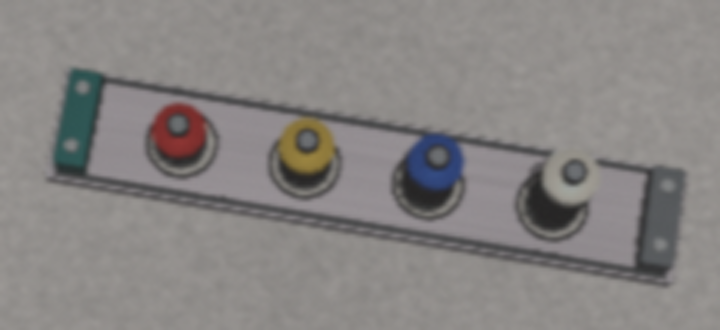

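```bash
python3 -c "
from h import *
T=pickle.load(open('last_top.pkl','rb'));S=pickle.load(open('last_scene.pkl','rb'))
for x,y,z in((178.3,124,52),(307.5,140.3,66),(438,155.5,80),(575,172,94)):print(ray(T,240+x/3-.33,160+y/3-.33,z))
print('S')
for x,y,z in((539,102,52),(444,154,66),(344,209,80),(233,271,94)):print(ray(S,240+x/4-.4,220+y/4-.4,z))"
```

```text
[658.1299661   56.96476569  52.        ]
[644.33331941 -17.57123821  66.        ]
[631.48843914 -90.49394246  80.        ]
[ 618.18205312 -164.63761965   94.        ]
S
[662.0003079   55.89009993  52.        ]
[648.32007289 -18.33773422  66.        ]
[635.36197913 -90.89092547  80.        ]
[ 622.35395053 -165.17591303   94.        ]
```

```bash
python3 -c "
from rig import *
print(sign_off())"
```

```text
the job is handed in; nothing more can be done
None
```

All four objectives are standing upright and released on the rail, each on its own mark: red on mark_a next to the teal stop, then yellow on mark_b, blue on mark_c and white on mark_d next to the grey stop. The job was handed in at about 31 s, with the arm raised and backed away from the rail.

- **Centring:** In the last top view, each objective's axis was within about 1.2 mm of its mark's centre. The scene view agreed to within about 1.5 mm.
- **Camera disagreement:** The two cameras differed from each other by about 4 mm in x. Objectives and marks shifted by the same amount, so the centring result is not affected.
- **Handling:** The wrist force I saw while setting them down was only about 6 N, and no objective tipped or fell. I read the force at the end of each move, not continuously.

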